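Open the clamshell fixture and move the bush to the measuring table

TASK

In the measuring room, swing the lid of the clamshell holding fixture up and over past vertical so that it stays open by itself, then lift the steel bush out and stand it upright in the middle of the square white measuring table. Set the bush down gently, do not drop it, and leave the lid open.

Things in the scene. Friction and masses are not known exactly. Their poses are not given: they have to be found in the camera images.
- fixture: Fixed clamshell fixture with a flat aluminium lid. Origin: underside of its steel base plate, below the bush's middle; +x points to the hinge, y along it, z up. Base x -65 to 110, y -60 to 60, 14 mm thick; pin in the bush 22 mm across, 8 high. Hinge axis at x 80, z 58 (ears to z 64). Two posts, 12 mm square, at x -42, y 50 and -50, to z 52. Closed lid: x -50 to 65, y -58 to 58, z 53 to 63.
- lid (a joint): Lid angle, rad: 0 closed, 1.57 vertical, 1.95 at its open stop. Free: falls shut below 1.5, open beyond 1.65; 2 N at the handle. Handle: round bar, diameter 12 mm, parallel to the hinge, in the lid's plane 40 mm ahead of its free edge (34 mm open gap), 170 mm from the hinge axis; closed at fixture x -90, y 0, z 58; clear over y -40 to 40 between its arms. Opening, it goes up and to fixture +x.
- bush: Plain steel bush, a thick ring standing upright under the lid: outside diameter 50 mm, bore 28 mm, 36 mm tall, 0.3 to 0.5 kg. Origin: centre of its underside; z up along its bore. It starts over the fixture's pin, underside 14 mm above the bench, 3 mm clear of the closed lid. The wider, lower dark ring on the bench is another thing.
- stage: Fixed square measuring table: a white plate 120 x 120 mm, 18 mm thick, flat top 60 mm above the bench, on a black stage with two micrometer screws reaching 97 mm from the centre towards -x and -y, at most 35 mm high. Origin: below the plate's centre, at bench height; x and y along the plate's sides, z up.
Mind the look-alikes: they are no part of the job. What is shaped like the bush but green or purple is not meant. What is shaped like the stage but blue is not meant.

How it is judged:
On the way, in this order (a step that is already met when the one before it is completed fails the run):
1. the lid is past vertical (beyond 1.65 rad) while the bush is still on its pin (value of joint lid above 1.65 rad and distance between bush and fixture below 0.022 m), for 0.2 s.
2. the bush is lifted clear of the fixture, with the lid open (value of joint lid above 1.65 rad and height (world z) of bush above 0.035 m), for 0.1 s.
At the end, for the whole second after the job is handed in: The lid rests open past vertical (beyond 1.8 rad) and the bush stands upright (within 0.1 rad), at rest on top of the measuring table, its centre within 25 mm of the table's centre (value of joint lid above 1.8 rad and horizontal distance between bush and stage below 0.025 m and z of bush in the frame of stage between 0.056 and 0.064 m and angle between bush's own z axis and vertical below 0.1 rad and linear speed of bush below 0.02 m/s); the robot touches nothing.
It fails at once if the bush is dropped (moves faster than 0.8 m/s while the fingers do not hold it) (linear speed of bush above 0.8 m/s and contact force between the fingers and bush below 0.1 N).
It also fails if it takes over 56 s, if anything falls off the work surface, if the arm or the gripper's body presses on something with over 40 N, if the wrist force passes 120 N, or if a joint passes its speed limit or range.

ROBOT

A 6-joint arm with a two-finger parallel gripper is mounted at the origin on the work surface. World frame = base frame: x ahead of the robot, y to its left, z up, the work surface at z = 0. Lengths are in m, angles in rad, forces in N, time in s.
With the tool pointing down it reaches from about 0.3 to 0.775 m from the base axis. Payload 14.6 kg.
Tool frame: the origin (TCP) lies between the finger pads; the fingertips stand 14 mm ahead of it and the grasp point (between the pads) lies 5 mm behind it; z points along the fingers, y is the line along which they close (so a half turn about z gives the same grasp; the last joint's range is limited). The gripper opens to 94 mm and grips with 3 to 60 N. Pads are 16 mm wide; open, the fingers measure 119 mm over their backs; the gripper's body (75 mm by 177 mm) begins 78 mm behind the grasp point.
Start: joints at [-1.396, 0.3, 1.521, -0, 1.321, -0.067], TCP at [0.132, -0.534, 0.219] pointing down, gripper open.
Joint ranges: [-3.03, 3.03], [-0.79, 2.21], [0.23, 2.52], [-1.04, 4.18], [0, 3.07], [-2.55, 2.55]. Speed limits (rad/s): [2.22, 2.22, 2.57, 3.14, 3.14, 3.14].

INTERFACE

Orientations are given as [roll, pitch, yaw] about the fixed x, y, z axes, in that order (R = Rz(yaw) Ry(pitch) Rx(roll)).
In Python, from station import ctrl gives the robot as it stands. The module is installed in compiled form; this text tells all that it offers.
- The arm moves only by the tool move_arm, never from a script. Its argument "targets" is a list of rows, each a list of 7 numbers: the opening, from -1 (shut) to 1 (fully open), then the shift along the tool's x, y, z in units of 50 mm (1.0 is 50 mm), then the turn, a rotation vector about the tool's x, y, z in rad. A call has 1 to 12 rows; each row is the pose to reach, as a shift and turn from the pose commanded when the call began, along the tool's axes at that moment; what a row does not reach only later rows make up. A row lasts 1/10 s, in which the tool goes at most 50 mm and 8.59 degrees, less where a joint would pass 70% of its speed; a pose out of reach is approached as far as the arm can. A call with a gripper value outside its range is refused whole. The fingers move at their own pace and stop on an object; "grip_force" is the grip in N (left out, the last holds). Time passes only in rows, so rows that repeat a pose let the fingers close. It gives the time, the measured TCP pose, the force, the opening and the grip force at its end, in the units of the state.
- ctrl.get_obs(): the state, without advancing time (a new reading comes with each control period).
- ctrl.camera(name): name is "side" or "top"; returns (picture, depth): 480x640x3 uint8, red, green, blue; 480x640 float32, m along the optical axis (not along the pixel's ray), 0 where there is no reading.
- ctrl.camera_params(name): a dict with "intrinsics" (3x3 intrinsics, pixels), "k1" (the pictures are not rectified: a ray, as slopes to the right and down, at radius r is drawn at 1 + k1 r^2 times it, then the intrinsics apply), "rvec" (rotation vector, rad) and "tvec" (3), from world to camera coordinates, as OpenCV has them. Camera axes: x right, y down, z forward; pixel columns grow to the right and rows downward; lengths in m; the calibration is good to about 2 mm. A picture is of the moment at which its call begins. camera_params takes no time and is no camera call.
- ctrl.hand_in(): hands the job in; it is judged then, once.
Trained networks look in the newest picture that a camera, given by its name, has taken for a name from the list of things; names that differ only in an ending like _2 or _b are one class to them, and where a whole thing is asked for, a point or a joint stands for the part that bears it (a point fixed in the world has none). Each returns a list of dicts, best first, with "score" (0 to 1); they miss things now and then, are a little off and sometimes report something else, mostly with a low value. They report only what shows in the picture. A call takes as long as a camera call. They do not tell look-alikes from the thing itself.
- ctrl.cut_out(camera, target): "region" (480x640 bool, what is visible of it) and "point" ([column, row] in pixels, amid what is visible of it).
- ctrl.tip_of(camera, target): "point" ([column, row] in pixels: a listed point, or the origin of a listed thing).
The state is a dict: "time_s": time; "qpos": joint angles; "joint_vel": joint speeds; "tau": joint torques, N m; "ee_pos": TCP position; "eef_rot": TCP orientation; "force": force on the tool from outside, world axes, zero at the start; "moment": the same for the moment, N m; "grip_width": finger opening in m; "grip_force": force on a finger pad.
Only numpy, scipy, OpenCV 4.12 (cv2) and the standard library are available. Lean on these libraries where they do the work, as an engineer would, in place of code of your own. Each camera call takes 0.05 s, during which the arm holds its last target. There are 200 camera calls.

## Working session

There is one attempt and no reset: what is moved stays moved. The work goes in short steps, Python scripts to look and compute and a tool call to move; the robot and the scene stay as the last step left them, time stands still between calls to the robot, and variables do not carry over. Pictures are saved under pics/ and viewed, at most 10 in all, crops included, and the job is handed in when it is done.

Besides the shell and the picture viewer there is one more tool, called after ">>>" in YAML: its name, and indented under it one key for each argument. move_arm: Moves the arm, as the interface text tells. Its arguments: {"type":"object","properties":{"targets":{"type":"array"},"grip_force":{"type":"number"}},"required":["targets"]}

```bash
mkdir -p pics; cat > h.py <<'E'
import numpy as np, cv2
from station import ctrl
from scipy.spatial.transform import Rotation as R
def world(cam, uv, depth):
    p=ctrl.camera_params(cam); K=np.array(p["intrinsics"]); uv=np.atleast_2d(uv).astype(float)
    d=np.atleast_1d(depth)
    x=(uv-K[:2,2])/[K[0,0],K[1,1]]; u=x.copy()
    for _ in range(20): u=x/(1+p["k1"]*(u**2).sum(1,keepdims=True))
    c=np.c_[u,np.ones(len(u))]*d[:,None]
    M=cv2.Rodrigues(np.array(p["rvec"],float))[0]
    return (c-np.array(p["tvec"]).ravel())@M
def cloud(cam,depth,mask):
    v,u=np.nonzero(mask&(depth>0)); return world(cam,np.c_[u,v],depth[v,u])
def snap(cam,fn=None):
    im,d=ctrl.camera(cam)
    if fn: cv2.imwrite("pics/"+fn,im[:,:,::-1])
    return im,d
E
python3 - <<'E'
from h import *
for c in("top","side"):
    im,d=snap(c,c+"0.png")
    for t in("fixture","lid","bush","stage"):
        for r in ctrl.cut_out(c,t)[:4]:
            P=cloud(c,d,r["region"])
            print(c,t,round(r["score"],2),np.round(r["point"]),r["region"].sum(),np.round(np.median(P,0),3),np.round(np.percentile(P,2,0),3),np.round(np.percentile(P,98,0),3))
print(ctrl.get_obs())
E
```

```text
top fixture 0.75 [216. 245.] 3891 [0.538 0.131 0.061] [0.479 0.036 0.01 ] [0.599 0.232 0.067]
top lid 0.68 [210. 239.] 2711 [0.542 0.131 0.062] [0.482 0.036 0.055] [0.6   0.196 0.067]
top bush 0.86 [190. 184.] 357 [0.684 0.196 0.033] [0.66  0.174 0.004] [0.706 0.22  0.039]
top bush 0.59 [220. 303.] 394 [0.402 0.123 0.033] [ 0.379  0.098 -0.003] [0.426 0.147 0.039]
top bush 0.5 [211. 239.] 84 [0.551 0.138 0.046] [0.532 0.117 0.013] [0.558 0.143 0.058]
top bush 0.33 [218. 246.] 3885 [0.539 0.133 0.061] [0.479 0.037 0.01 ] [0.602 0.232 0.067]
top stage 0.84 [378. 247.] 3267 [ 0.511 -0.237  0.059] [ 0.443 -0.315  0.007] [ 0.583 -0.173  0.064]
top stage 0.7 [475. 231.] 3467 [ 0.555 -0.46   0.058] [ 0.486 -0.539  0.007] [ 0.632 -0.393  0.063]
side fixture 0.63 [291. 364.] 7953 [0.537 0.165 0.061] [0.476 0.036 0.001] [0.606 0.237 0.065]
side lid 0.84 [297. 353.] 4829 [0.537 0.136 0.062] [0.478 0.033 0.013] [0.6   0.202 0.065]
side bush 0.78 [204. 373.] 781 [0.68  0.201 0.031] [0.66  0.178 0.002] [0.704 0.222 0.038]
side bush 0.61 [372. 369.] 785 [0.4   0.13  0.033] [0.378 0.101 0.003] [0.42
[... 305 characters left out ...]
062]
{'time_s': 0.5, 'qpos': array([-1.39560116e+00,  2.99951107e-01,  1.52105757e+00, -1.75018093e-06,
        1.32068407e+00, -6.65890295e-02]), 'joint_vel': array([-4.49901444e-04, -2.12874158e-03, -4.78153588e-04, -2.67683594e-05,
        8.94571653e-04,  9.80724745e-04]), 'tau': array([ 3.69585287e-04, -5.31343246e+01, -3.52737844e+01,  7.08461786e-02,
        2.15405255e-02, -1.43239004e-05]), 'ee_pos': array([ 0.13168692, -0.53397241,  0.21939316]), 'eef_rot': array([-3.14149266e+00, -4.96889806e-06,  2.41784633e-01]), 'force': array([ 0.19145912, -0.28455981, -0.06351789]), 'moment': array([-0.02571176,  0.02774079, -0.04837515]), 'grip_force': 0.0, 'grip_width': 0.09389974825821731}
```

View pics/top0.png

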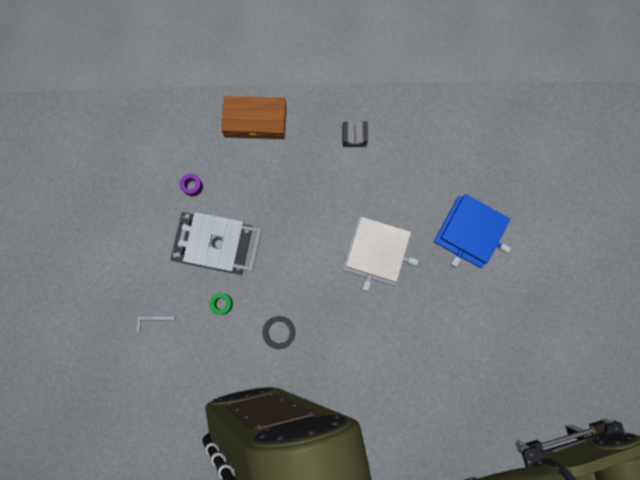

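```bash
python3 - <<'E'
import cv2
a=cv2.imread("pics/top0.png")[170:330,130:300]; b=cv2.imread("pics/side0.png")[290:440,170:410]
a=cv2.resize(a,(425,400),interpolation=cv2.INTER_CUBIC); b=cv2.resize(b,None,fx=1.55,fy=1.55,interpolation=cv2.INTER_CUBIC)
b=cv2.copyMakeBorder(b,0,400-b.shape[0],0,0,cv2.BORDER_CONSTANT)
cv2.imwrite("pics/crop0.png",cv2.hconcat([a,b]))
E
python3 - <<'E'
from h import *
for c in("top","side"):
    im,d=snap(c)
    v,u=np.mgrid[0:480,0:640]
    W=world(c,np.c_[u.ravel(),v.ravel()],d.ravel()).reshape(480,640,3)
    dd=d>0
    def rect(m):
        P=W[m&dd][:,:2]; r=cv2.minAreaRect((P*1000).astype(np.float32)); return np.round(r[0],1),np.round(r[1],1),round(r[2],1), len(P)
    # stage top
    x,y,z=W[...,0],W[...,1],W[...,2]
    im=im.astype(int)
    m=(z>.05)&(z<.068)&(x>.4)&(x<.65)&(y<-.14)&(y>-.35)
    print(c,"stage1",rect(m),im[m&dd].mean(0)); m=(z>.05)&(z<.068)&(x>.4)&(x<.67)&(y<-.36)&(y>-.6); print(c,"stage2",rect(m),im[m&dd].mean(0))
    for t in("lid","fixture"):
        r=ctrl.cut_out(c,t)[0]["region"]
        print(c,t,rect(r&(z>.056)&(z<.07)))
    r=ctrl.cut_out(c,"fixture")[0]["region"]; print("base",rect(r&(z>.005)&(z<.022)))
    for b in ctrl.cut_out(c,"bush")[:3]: print(b["point"],im[b["region"]].mean(0))
    print([ (t,[(q["point"],q["score"]) for q in ctrl.tip_of(c,t)[:2]]) for t in("fixture","bush","stage")])
E
```

```text
top stage1 (array([ 519.6, -242.1]), array([118.7, 120.7]), 71.5, 2726) [200.61225238 198.00476889 195.14306676]
top stage2 (array([ 563.2, -468.2]), array([121.1, 120.7]), 58.7, 2665) [ 36.09005629  90.48180113 195.71782364]
top lid (array([540.6, 121.9]), array([182.4, 116.3]), 78.1, 2729)
top fixture (array([541.4, 125.7]), array([188.4, 116.3]), 78.1, 2921)
base (array([545.8, 149.4]), array([177.5, 119.1]), 77.9, 836)
[188.9, 181.4] [ 97.21813031  53.30878187 123.60906516]
[220.5, 301.0] [ 46.29376855 130.          68.0148368 ]
[212.5, 239.9] [100.95180723 103.18072289 109.21686747]
[('fixture', [([225.8, 247.6], 0.85)]), ('bush', [([222.9, 303.9], 0.81), ([194.1, 188.2], 0.59)]), ('stage', [([377.8, 250.5], 0.97), ([470.8, 231.2], 0.61)])]
side stage1 (array([ 516.8, -241.8]), array([126.6, 121.6]), 71.9, 2262) [201.05260831 198.59725906 193.43191866]
side stage2 (array([ 561.4, -468.8]), array([126. , 125.3]), 59.1, 1574) [ 45.78970775  85.8068615  179.13087675]
side lid (array([538.3, 122. ]), array([181.8, 117.2]), 77.6, 4515)
side fixture (array([538.8, 125.4]), array([190. , 116.5]), 77.7, 4853)
base (array([543.8, 149.8]), array([174.9, 120.8]), 77.8, 2221)
[203.1, 369.8] [ 93.57394366  61.91431925 114.96948357]
[374.3, 373.4] [ 53.42176039 111.87408313  67.1797066 ]
[296.8, 341.3] [ 99.86363636 101.96103896 105.48051948]
[('fixture', [([298.5, 358.6], 0.68)]), ('bush', [([301.4, 357.2], 0.76), ([375.2, 377.1], 0.57)]), ('stage', [([358.3, 221.3], 0.97), ([359.1, 155.9], 0.96)])]
```

View pics/crop0.png

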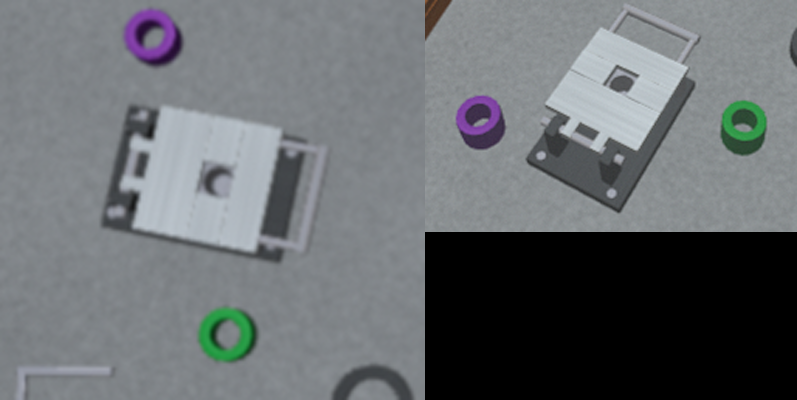

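The top picture shows these candidates:
- **Bush:** the steel one is under the lid at (217,241). Not meant: purple (190,184), green (220,303), dark flat ring (279,332).
- **Stage:** white at (378,250). Not meant: blue (472,231).

The crop confirms the steel bush in the lid's hole, with the handle on the right (world -y) and the hinge on the left. That puts the fixture at about (0.540, 0.127) with yaw 78°, and the handle at about (0.521, 0.039, 0.058).

```bash
cat >> h.py <<'E'
def go(p,yaw):
    o=ctrl.get_obs(); A=R.from_euler("xyz",o["eef_rot"]); B=R.from_euler("xyz",[np.pi,0,yaw])
    print("shift",np.round(A.inv().apply(np.array(p)-o["ee_pos"])/.05,2),"turn",np.round((A.inv()*B).as_rotvec(),3))
E
python3 - <<'E'
from h import *
go([.521,.039,.2],-.211)
E
```

```text
shift [10.3  -9.26  0.39] turn [-0.     0.     0.453]
```

>>> move_arm:
  targets:
    - [-0.25,10.3,-9.26,0.39,0,0,0.453]
    - [-0.25,10.3,-9.26,0.39,0,0,0.453]
    - [-0.25,10.3,-9.26,0.39,0,0,0.453]
    - [-0.25,10.3,-9.26,0.39,0,0,0.453]
    - [-0.25,10.3,-9.26,0.39,0,0,0.453]
    - [-0.25,10.3,-9.26,0.39,0,0,0.453]
    - [-0.25,10.3,-9.26,0.39,0,0,0.453]
    - [-0.25,10.3,-9.26,0.39,0,0,0.453]
    - [-0.25,10.3,-9.26,0.39,0,0,0.453]
    - [-0.25,10.3,-9.26,0.39,0,0,0.453]
    - [-0.25,10.3,-9.26,0.39,0,0,0.453]
    - [-0.25,10.3,-9.26,0.39,0,0,0.453]

```text
time_s: 2.5
ee_pos: [0.4669, -0.0398, 0.2029]
eef_rot: [3.142, -0.001, -0.211]
force: [0.2, -1.2, -0.3]
grip_width: 0.0352
grip_force: 0.0
```

```bash
python3 - <<'E'
from h import *
go([.521,.039,.2],-.211); o=ctrl.get_obs(); print(o["ee_pos"],o["grip_width"],o["qpos"])
E
```

```text
shift [ 0.73 -1.77  0.06] turn [ 0.    -0.001  0.   ]
[ 0.46690978 -0.03980865  0.20292087] 0.035174532779384905 [-1.63199686e-01  1.32840049e-01  1.76406912e+00 -7.38870404e-05
  1.24399408e+00  1.61861142e+00]
```

```bash
python3 - <<'E'
from h import *
a=np.radians(77.8); ex=np.array([np.cos(a),np.sin(a)]); ey=np.array([-ex[1],ex[0]]); o=np.array([.5403,.1273])
for c in("top","side"):
    im,d=snap(c,c+"1.png")
    P=cloud(c,d,np.ones(d.shape,bool))
    x=(P[:,:2]-o)@ex; y=(P[:,:2]-o)@ey; z=P[:,2]
    for s,(lo,hi) in {"left":(-.035,-.012),"right":(.012,.035),"all":(-.035,.035)}.items():
        m=(x>-.115)&(x<-.07)&(y>lo)&(y<hi)&(z>.045)&(z<.075)
        print(c,s,m.sum(),x[m].mean().round(4) if m.any() else 0,np.percentile(z[m],[5,50,95]).round(4) if m.any() else 0)
    m=(x>-.115)&(x<-.06)&(abs(y)<.1)&(z>.045)&(z<.075); print(c,"y range",np.percentile(y[m],[1,99]).round(4) if m.any() else 0)
    m=(z>.056)&(z<.07)&(abs(y)<.08)&(x<-.02)&(x>-.06); print("lid edge",np.percentile(x[m],2) if m.any() else 0,"y",np.percentile(y[m],[1,99]) if m.any() else 0)
E
```

```text
top left 0 0 0
top right 0 0 0
top all 0 0 0
top y range 0
lid edge -0.040015690166148164 y [-0.05806133  0.05574812]
side left 76 -0.0887 [0.0571 0.0617 0.0645]
side right 83 -0.0886 [0.0558 0.0616 0.0646]
side all 245 -0.0887 [0.0565 0.0617 0.0646]
side y range [-0.0476  0.0507]
lid edge -0.05536668617890916 y [-0.05589393  0.0586777 ]
```

>>> move_arm:
  targets:
    - [-0.25,0.73,-1.77,0.06,0,0,0]
    - [-0.25,0.73,-1.77,0.06,0,0,0]
    - [-0.25,0.73,-1.77,0.06,0,0,0]
    - [-0.25,0.73,-1.77,1.5,0,0,0]
    - [-0.25,0.73,-1.77,1.8,0,0,0]
    - [-0.25,0.73,-1.77,1.8,0,0,0]
    - [-0.25,0.73,-1.77,1.8,0,0,0]

```text
time_s: 3.3
ee_pos: [0.5205, 0.0364, 0.1138]
eef_rot: [3.142, -0.0, -0.212]
force: [-0.1, 0.2, 0.8]
grip_width: 0.0356
grip_force: 0.0
```

```bash
python3 - <<'E'
from h import *
go([.521,.0395,.053],-.211)
E
```

```text
shift [-0.   -0.06  1.22] turn [ 0.    -0.    -0.001]
```

>>> move_arm:
  targets:
    - [-0.25,0,-0.06,0.4,0,0,0]
    - [-0.25,0,-0.06,0.8,0,0,0]
    - [-0.25,0,-0.06,1.2,0,0,0]
    - [-0.25,0,-0.06,1.2,0,0,0]
    - [-1,0,-0.06,1.2,0,0,0]
    - [-1,0,-0.06,1.2,0,0,0]
    - [-1,0,-0.06,1.2,0,0,0]
    - [-1,0,-0.06,1.2,0,0,0]
  grip_force: 15

```text
time_s: 4.1
ee_pos: [0.5213, 0.0385, 0.054]
eef_rot: [3.139, -0.002, -0.211]
force: [-3.8, -13.0, 7.7]
grip_width: 0.0114
grip_force: 15.0
```

```bash
python3 - <<'E'
from h import *
o=ctrl.get_obs(); print(o["ee_pos"],o["grip_width"],o["grip_force"],o["force"])
for t in np.linspace(.12,1.92,16): print(round(t,2),"y",round(-.17*(1-np.cos(t))/.05,2),"z",round(-.17*np.sin(t)/.05,2))
E
```

```text
[0.52134912 0.03852499 0.05399358] 0.011422768148112276 14.99834194779396 [ -3.77087674 -13.00053804   7.74446872]
0.12 y -0.02 z -0.41
0.24 y -0.1 z -0.81
0.36 y -0.22 z -1.2
0.48 y -0.38 z -1.57
0.6 y -0.59 z -1.92
0.72 y -0.84 z -2.24
0.84 y -1.13 z -2.53
0.96 y -1.45 z -2.79
1.08 y -1.8 z -3.0
1.2 y -2.17 z -3.17
1.32 y -2.56 z -3.29
1.44 y -2.96 z -3.37
1.56 y -3.36 z -3.4
1.68 y -3.77 z -3.38
1.8 y -4.17 z -3.31
1.92 y -4.56 z -3.19
```

>>> move_arm:
  targets:
    - [-1,0,0.03,-0.02,0,0,0]
    - [-1,0,0.01,-0.41,0,0,0]
    - [-1,0,-0.07,-0.81,0,0,0]
    - [-1,0,-0.19,-1.2,0,0,0]
    - [-1,0,-0.35,-1.57,0,0,0]
    - [-1,0,-0.56,-1.92,0,0,0]
    - [-1,0,-0.56,-1.92,0,0,0]

```text
time_s: 4.8
ee_pos: [0.5271, 0.0669, 0.1516]
eef_rot: [3.14, -0.002, -0.211]
force: [-4.9, -13.8, 8.5]
grip_width: 0.0115
grip_force: 15.0
```

```bash
python3 - <<'E'
from h import *
o=ctrl.get_obs(); print(o["ee_pos"],o["grip_width"],o["grip_force"],o["force"],o["qpos"])
for t in np.linspace(.72,1.92,11): print(round(t,2),"y",round(-.17*(np.cos(.6)-np.cos(t))/.05,2),"z",round(-.17*(np.sin(t)-np.sin(.6))/.05,2))
E
```

```text
[0.5270893  0.06694151 0.15162922] 0.011496944474819765 15.00238873064518 [ -4.85829961 -13.7523174    8.45907291] [ 0.05841784  0.32412224  1.65454645 -0.00232187  1.16123476  1.84069853]
0.72 y -0.25 z -0.32
0.84 y -0.54 z -0.61
0.96 y -0.86 z -0.87
1.08 y -1.2 z -1.08
1.2 y -1.57 z -1.25
1.32 y -1.96 z -1.37
1.44 y -2.36 z -1.45
1.56 y -2.77 z -1.48
1.68 y -3.18 z -1.46
1.8 y -3.58 z -1.39
1.92 y -3.97 z -1.28
```

>>> move_arm:
  targets:
    - [-1,0,-0.2,-0.32,0,0,0]
    - [-1,0,-0.49,-0.61,0,0,0]
    - [-1,0,-0.81,-0.87,0,0,0]
    - [-1,0,-1.15,-1.08,0,0,0]
    - [-1,0,-1.52,-1.25,0,0,0]
    - [-1,0,-1.91,-1.37,0,0,0]
    - [-1,0,-2.31,-1.45,0,0,0]
    - [-1,0,-2.72,-1.48,0,0,0]
    - [-1,0,-3.13,-1.46,0,0,0]
    - [-1,0,-3.53,-1.39,0,0,0]
    - [-1,0,-3.8,-1.33,0,0,0]
    - [-1,0,-3.8,-1.33,0,0,0]

```text
time_s: 6.0
ee_pos: [0.567, 0.2547, 0.2155]
eef_rot: [-3.14, -0.001, -0.21]
force: [1.6, 2.4, 3.8]
grip_width: 0.0111
grip_force: 15.0
```

```bash
python3 - <<'E'
from h import *
o=ctrl.get_obs(); print(o["ee_pos"],o["grip_width"],o["grip_force"],o["force"],o["qpos"])
E
```

```text
[0.567016   0.25465085 0.21545672] 0.011088890500442596 15.012131184339523 [1.6114522  2.43005868 3.78465182] [3.63012367e-01 4.63105751e-01 1.30685009e+00 4.48627813e-04
 1.36998490e+00 2.14364471e+00]
```

>>> move_arm:
  targets:
    - [-0.25,0,0,0,0,0,0]
    - [-0.25,0,0,0,0,0,0]
    - [-0.25,0,0,0,0,0,0]
    - [-0.25,0,0,-0.6,0,0,0]
    - [-0.25,0,0,-1.5,0,0,0]
    - [-0.25,0,0,-1.5,0,0,0]
    - [-0.25,0,0,-1.5,0,0,0]

```text
time_s: 6.7
ee_pos: [0.5667, 0.2529, 0.2909]
eef_rot: [-3.141, -0.001, -0.212]
force: [0.2, 0.4, -0.5]
grip_width: 0.0352
grip_force: 0.0
```

```bash
python3 - <<'E'
from h import *
im,d=snap("side","side2.png")
a=np.radians(77.8); ex=np.array([np.cos(a),np.sin(a)]); ey=np.array([-ex[1],ex[0]]); o=np.array([.5403,.1273])
for c in("top","side"):
    im,d=snap(c)
    P=cloud(c,d,np.ones(d.shape,bool)); x=(P[:,:2]-o)@ex; y=(P[:,:2]-o)@ey; z=P[:,2]
    m=(x>.04)&(x<.2)&(abs(y)<.06)&(z>.09)&(z<.24)
    if m.sum()>20:
        print(c,"lid zx",[ (zz,x[m&(abs(z-zz)<.01)].mean().round(3)) for zz in(.1,.13,.16,.2) if (m&(abs(z-zz)<.01)).any()])
    m=(np.hypot(x,y)<.035)&(z>.045)&(z<.06); print(c,m.sum())
    if m.sum()>20:
        q=cv2.minEnclosingCircle((P[m][:,:2]*1000).astype(np.float32)); print(q,P[m].mean(0),np.percentile(z[m],[50]))
    for b in ctrl.cut_out(c,"bush")[:3]: print(b["point"],b["score"])
go([.567,.255,.32],1.36)
go([.5403,.1273,.25],1.36)
E
```

```text
top lid zx [(0.1, np.float64(0.093)), (0.13, np.float64(0.105)), (0.16, np.float64(0.116)), (0.2, np.float64(0.134))]
top 242
((541.5035400390625, 126.76043701171875), 25.192968368530273) [0.54149847 0.12632209 0.04920935] [0.0492206]
[192.5, 180.3] 0.72
[218.6, 244.9] 0.7
[219.4, 299.0] 0.56
side lid zx [(0.1, np.float64(0.096)), (0.13, np.float64(0.107)), (0.16, np.float64(0.12)), (0.2, np.float64(0.136))]
side 423
((538.765869140625, 127.20367431640625), 25.202205657958984) [0.53847979 0.12809999 0.04902722] [0.04907236]
[375.2, 374.4] 0.83
[202.4, 367.4] 0.8
[299.6, 353.4] 0.57
shift [ 0.   -0.04 -0.62] turn [-0.     0.002 -1.571]
shift [0.02 2.57 0.78] turn [-0.     0.002 -1.571]
```

View pics/side2.png

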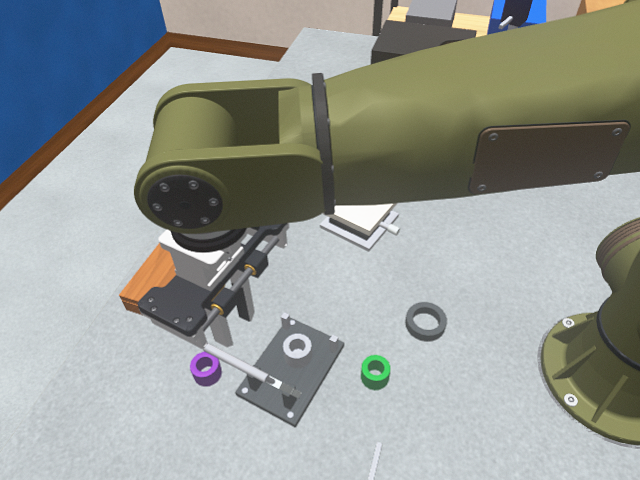

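The side picture shows the lid standing open at its stop and the bush still on its pin at (297,346). From both cameras the bush is at about (0.540, 0.127).

>>> move_arm:
  targets:
    - [-0.25,0,0.8,0,0,0,0]
    - [1,0.02,1.6,0,0,0,-0.14]
    - [1,0.02,2.57,0,0,0,-0.28]
    - [1,0.02,2.57,0,0,0,-0.42]
    - [1,0.02,2.57,0,0,0,-0.56]
    - [1,0.02,2.57,0,0,0,-0.7]
    - [1,0.02,2.57,0,0,0,-0.84]
    - [1,0.02,2.57,0,0,0,-0.98]
    - [1,0.02,2.57,0,0,0,-1.12]
    - [1,0.02,2.57,0.4,0,0,-1.26]
    - [1,0.02,2.57,0.8,0,0,-1.41]
    - [1,0.02,2.57,0.8,0,0,-1.56]

```text
time_s: 8.15
ee_pos: [0.5396, 0.127, 0.247]
eef_rot: [-3.137, 0.002, 1.355]
force: [-1.2, -0.5, -0.8]
grip_width: 0.0937
grip_force: 0.0
```

```bash
python3 - <<'E'
from h import *
o=ctrl.get_obs(); print(o["ee_pos"],o["grip_width"],o["eef_rot"])
go([.540,.127,.034],1.36)
E
```

```text
[0.53964799 0.12704967 0.24695486] 0.09373680768251262 [-3.13694261e+00  1.84140484e-03  1.35490280e+00]
shift [0.01 0.03 4.26] turn [-0.005  0.002 -0.005]
```

>>> move_arm:
  targets:
    - [1,0,0,0.9,0,0,0]
    - [1,0,0,1.8,0,0,0]
    - [1,0,0,2.7,0,0,0]
    - [1,0,0,3.4,0,0,0]
    - [1,0,0,3.9,0,0,0]
    - [1,0,0,4.24,0,0,0]
    - [1,0,0,4.24,0,0,0]
    - [-1,0,0,4.24,0,0,0]
    - [-1,0,0,4.24,0,0,0]
    - [-1,0,0,4.24,0,0,0]
    - [-1,0,0,4.24,0,0,0]
    - [-1,0,0,4.24,0,0,0]
  grip_force: 30

```text
time_s: 9.35
ee_pos: [0.5408, 0.1273, 0.0386]
eef_rot: [3.141, -0.0, 1.349]
force: [0.7, -0.3, -0.3]
grip_width: 0.0574
grip_force: 0.0
```

>>> move_arm:
  targets:
    - [-1,0,0,0.05,0,0,0]
    - [-1,0,0,0.05,0,0,0]
    - [-1,0,0,0.05,0,0,0]

```text
time_s: 9.65
ee_pos: [0.5411, 0.1273, 0.0366]
eef_rot: [3.141, -0.0, 1.349]
force: [-3.7, -0.3, 11.5]
grip_width: 0.0501
grip_force: 30.0
```

>>> move_arm:
  targets:
    - [-1,0,0,-0.2,0,0,0]
    - [-1,0,0,-0.5,0,0,0]
    - [-1,0,0,-1,0,0,0]
    - [-1,0,0,-1.6,0,0,0]
    - [-1,0,0,-2.2,0,0,0]
    - [-1,0,0,-2.6,0,0,0]
    - [-1,0,0,-2.6,0,0,0]
    - [-1,0,0,-2.6,0,0,0]

```text
time_s: 10.45
ee_pos: [0.5404, 0.1272, 0.1654]
eef_rot: [-3.141, 0.0, 1.349]
force: [-0.2, -0.3, -4.8]
grip_width: 0.0502
grip_force: 30.0
```

```bash
python3 - <<'E'
from h import *
o=ctrl.get_obs(); print(o["ee_pos"],o["grip_width"],o["eef_rot"],o["force"],o["qpos"])
go([.518,-.242,.170],1.36); go([.518,-.242,.170],.4)
a=np.radians(77.8); ex=np.array([np.cos(a),np.sin(a)]); ey=np.array([-ex[1],ex[0]]); o=np.array([.5403,.1273])
for c in("side","top"):
    im,d=snap(c,c+"3.png")
    for b in ctrl.cut_out(c,"bush")[:4]:
        P=cloud(c,d,b["region"]); print(c,b["point"],b["score"],np.percentile(P,[2,50,98],axis=0).round(3).tolist())
E
```

```text
[0.54039898 0.12718275 0.16542387] 0.05016026931587963 [-3.14146345e+00  4.77246276e-05  1.34877355e+00] [-0.23810941 -0.27571419 -4.84711204] [1.65166851e-01 3.60555503e-01 1.57059840e+00 4.90842033e-06
 1.21057640e+00 3.87187900e-01]
shift [-7.3   1.19 -0.09] turn [-0.     0.    -0.011]
shift [-7.3   1.19 -0.09] turn [-0.     0.     0.949]
side [293.0, 310.1] 0.73 [[0.518, 0.107, 0.144], [0.541, 0.141, 0.17], [0.561, 0.152, 0.18]]
side [203.9, 373.7] 0.6 [[0.66, 0.179, -0.001], [0.681, 0.202, 0.031], [0.705, 0.223, 0.038]]
top [226.2, 298.3] 0.77 [[0.38, 0.098, 0.004], [0.406, 0.108, 0.034], [0.425, 0.13, 0.039]]
top [190.4, 176.0] 0.67 [[0.63, 0.137, -0.004], [0.7, 0.207, 0.035], [0.717, 0.223, 0.289]]
top [211.5, 235.5] 0.62 [[0.52, 0.102, 0.142], [0.538, 0.107, 0.175], [0.556, 0.113, 0.182]]
```

View pics/side3.png

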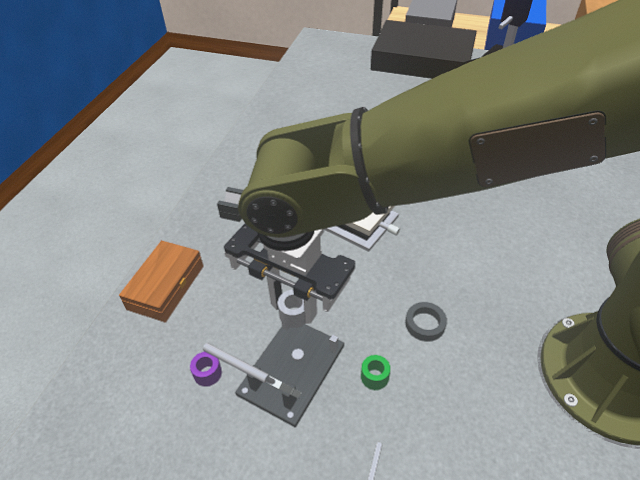

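The side picture shows the bush held upright between the fingers at (292,305), the lid still open and the pin bare at (297,354). Next is the white table.

>>> move_arm:
  targets:
    - [-1,-0.5,0.08,-0.09,0,0,0]
    - [-1,-1.3,0.21,-0.09,0,0,0]
    - [-1,-2.2,0.36,-0.09,0,0,0]
    - [-1,-3.1,0.51,-0.09,0,0,0]
    - [-1,-4.0,0.65,-0.09,0,0,0]
    - [-1,-4.9,0.8,-0.09,0,0,0]
    - [-1,-5.8,0.95,-0.09,0,0,0]
    - [-1,-6.6,1.08,-0.09,0,0,0]
    - [-1,-7.1,1.16,-0.09,0,0,0]
    - [-1,-7.3,1.19,-0.09,0,0,0]
    - [-1,-7.3,1.19,-0.09,0,0,0]
    - [-1,-7.3,1.19,-0.09,0,0,0]

```text
time_s: 11.85
ee_pos: [0.5184, -0.2409, 0.1698]
eef_rot: [-3.141, -0.001, 1.349]
force: [-0.0, 1.0, -4.3]
grip_width: 0.0501
grip_force: 30.0
```

```bash
python3 - <<'E'
from h import *
go([.518,-.242,.084],1.349)
im,d=snap("side","side4.png")
for b in ctrl.cut_out("side","bush")[:4]:
    P=cloud("side",d,b["region"]); print(b["point"],b["score"],np.percentile(P,[2,50,98],axis=0).round(3).tolist())
print(ctrl.get_obs()["force"])
E
```

```text
shift [-0.02 -0.    1.72] turn [-0.001 -0.001  0.   ]
[203.9, 368.9] 0.89 [[0.66, 0.179, -0.002], [0.682, 0.202, 0.029], [0.708, 0.223, 0.038]]
[363.4, 164.2] 0.74 [[0.495, -0.422, 0.06], [0.517, -0.226, 0.174], [0.545, -0.215, 0.184]]
[375.0, 368.4] 0.57 [[0.376, 0.098, -0.001], [0.399, 0.127, 0.032], [0.422, 0.147, 0.037]]
[ 0.844817    0.87187184 -3.64706144]
```

>>> move_arm:
  targets:
    - [-1,-0.02,0,0.5,0,0,0]
    - [-1,-0.02,0,1.0,0,0,0]
    - [-1,-0.02,0,1.4,0,0,0]
    - [-1,-0.02,0,1.58,0,0,0]
    - [-1,-0.02,0,1.63,0,0,0]
    - [-1,-0.02,0,1.66,0,0,0]
    - [-1,-0.02,0,1.66,0,0,0]
    - [-1,-0.02,0,1.66,0,0,0]

```text
time_s: 12.75
ee_pos: [0.5185, -0.243, 0.088]
eef_rot: [3.14, 0.0, 1.349]
force: [-0.6, -0.0, -4.7]
grip_width: 0.0499
grip_force: 30.0
```

>>> move_arm:
  targets:
    - [-1,0,0,0.02,0,0,0]
    - [-1,0,0,0.04,0,0,0]
    - [-1,0,0,0.06,0,0,0]
    - [-1,0,0,0.08,0,0,0]
    - [-1,0,0,0.08,0,0,0]
    - [-1,0,0,0.08,0,0,0]

```text
time_s: 13.35
ee_pos: [0.5181, -0.2429, 0.0832]
eef_rot: [-3.142, -0.0, 1.349]
force: [0.4, 1.4, -4.2]
grip_width: 0.0506
grip_force: 30.0
```

>>> move_arm:
  targets:
    - [-1,0,0,0.015,0,0,0]
    - [-1,0,0,0.03,0,0,0]
    - [-1,0,0,0.03,0,0,0]
    - [-1,0,0,0.03,0,0,0]

```text
time_s: 13.75
ee_pos: [0.5182, -0.243, 0.0827]
eef_rot: [3.141, 0.0, 1.349]
force: [-4.9, 1.5, 7.4]
grip_width: 0.0503
grip_force: 30.0
```

>>> move_arm:
  targets:
    - [0.3,0,0,0,0,0,0]
    - [0.6,0,0,0,0,0,0]
    - [0.6,0,0,0,0,0,0]
    - [0.6,0,0,0,0,0,0]
    - [0.6,0,0,-0.3,0,0,0]
    - [0.6,0,0,-1,0,0,0]
    - [0.6,0,0,-2,0,0,0]
    - [0.6,0,0,-3,0,0,0]
    - [0.6,0,0,-3,0,0,0]
    - [0.6,0,0,-3,0,0,0]

```text
time_s: 14.75
ee_pos: [0.5183, -0.2429, 0.2334]
eef_rot: [3.139, 0.001, 1.349]
force: [-0.3, 0.2, -0.2]
grip_width: 0.0754
grip_force: 0.0
```

```bash
python3 - <<'E'
from h import *
for c in("side","top"):
    im,d=snap(c,c+"5.png")
    P=cloud(c,d,np.ones(d.shape,bool))
    m=(np.hypot(P[:,0]-.518,P[:,1]+.242)<.06)&(P[:,2]>.085)&(P[:,2]<.105); print(c,m.sum())
    if m.sum()>20: print(cv2.minEnclosingCircle((P[m][:,:2]*1000).astype(np.float32)),np.percentile(P[m][:,2],[10,50,90]))
print(ctrl.get_obs()["grip_width"],ctrl.get_obs()["ee_pos"])
E
```

```text
side 311
((512.2963256835938, -243.63092041015625), 28.607084274291992) [0.08750192 0.09416119 0.09633759]
top 13
0.07504397021143602 [ 0.51771902 -0.24265428  0.23094588]
```

View pics/side5.png

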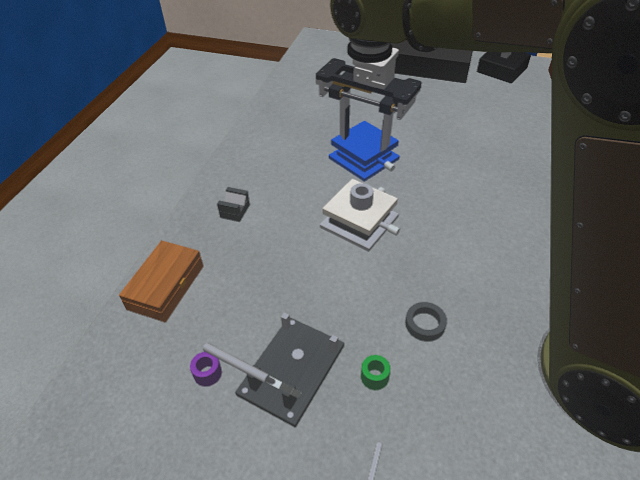

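The side picture shows the bush upright in the middle of the white table at (361,196). The lid is open at (250,368), and the gripper is clear above. I'll hand in.

```bash
python3 -c "
from station import ctrl
print(ctrl.hand_in())"
```

```text
the job is handed in; nothing more can be done
None
```

The job is handed in at about 15 s: the lid stands open at its stop, and the last picture shows the steel bush upright in the middle of the white table with the gripper clear; the hand-in returned no verdict.

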